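Unnest the clay pots onto their saucers

TASK

The four clay flower pots are nested in one another. Take the nest apart and stand each pot upright in the saucer of its own size, the largest pot in the largest saucer and so on down to the smallest, foot flat on the saucer's floor. The clay chips easily: set the pots down, do not drop them or tip them over.

Things in the scene. Friction and masses are not known exactly. Their poses are not given: they have to be found in the camera images.
- pot_largest: largest of four round hollow terracotta flower pots, 62 mm high: upright top collar 70 mm outside, 18 mm high, 8.5 mm thick; below it the body tapers from 58 mm to a flat foot of 50 mm. Origin: centre of the underside; z: axis, towards the mouth. Starts on the table with the other three nested in it. About 160 g.
- pot_second: second largest of four round hollow terracotta flower pots, 54 mm high: upright top collar 60 mm outside, 16 mm high, 8.5 mm thick; below it the body tapers from 48 mm to a flat foot of 40 mm. Origin: centre of the underside; z: axis, towards the mouth. Starts nested in the largest pot, collar on its rim, origin 24 mm above that pot's; lifts straight out. About 110 g.
- pot_third: third largest of four round hollow terracotta flower pots, 46 mm high: upright top collar 50 mm outside, 14 mm high, 8.5 mm thick; below it the body tapers from 38 mm to a flat foot of 30 mm. Origin: centre of the underside; z: axis, towards the mouth. Starts nested in the second largest pot, collar on its rim, origin 22 mm above that pot's; lifts straight out. About 70 g.
- pot_smallest: smallest of four round hollow terracotta flower pots, 38 mm high: upright top collar 40 mm outside, 12 mm high, 8.5 mm thick; below it the body tapers from 28 mm to a flat foot of 20 mm. Origin: centre of the underside; z: axis, towards the mouth. Starts nested in the third largest pot, collar on its rim, origin 20 mm above that pot's; lifts straight out. About 40 g.
- saucer_largest: largest of four round terracotta saucers, for the largest pot; loose, flat on the table: 72 mm outside at the lip, 11 mm high; floor 4 mm thick, recess 60 mm across at the floor, 64 mm at the lip: 5 mm of play round the pot's foot. Origin: centre of the underside; z up.
- saucer_second: second largest of four round terracotta saucers, for the second largest pot; loose, flat on the table: 62 mm outside at the lip, 11 mm high; floor 4 mm thick, recess 50 mm across at the floor, 54 mm at the lip: 5 mm of play round the pot's foot. Origin: centre of the underside; z up.
- saucer_third: third largest of four round terracotta saucers, for the third largest pot; loose, flat on the table: 52 mm outside at the lip, 11 mm high; floor 4 mm thick, recess 40 mm across at the floor, 44 mm at the lip: 5 mm of play round the pot's foot. Origin: centre of the underside; z up.
- saucer_smallest: smallest of four round terracotta saucers, for the smallest pot; loose, flat on the table: 42 mm outside at the lip, 11 mm high; floor 4 mm thick, recess 30 mm across at the floor, 34 mm at the lip: 5 mm of play round the pot's foot. Origin: centre of the underside; z up.

How it is judged:
At the end, for the whole second after the job is handed in: Each of the four pots stands upright (within 0.1 rad) on the floor of the saucer of its own size rank (axes within 9 mm, foot within 3 mm of the 4 mm high floor), the saucers lie flat on the table, and all pots are at rest and released (horizontal distance between pot_largest and saucer_largest below 0.009 m and z of pot_largest in the frame of saucer_largest below 0.007 m and angle between each of pot_largest, saucer_largest, pot_second, saucer_second, pot_third, saucer_third, pot_smallest, saucer_smallest's own z axis and vertical below 0.1 rad and height (world z) of each of saucer_largest, saucer_second, saucer_third, saucer_smallest below 0.006 m and linear speed of each of pot_largest, pot_second, pot_third, pot_smallest below 0.02 m/s and contact force between the fingers and pot_largest below 0.05 N and horizontal distance between pot_second and saucer_second below 0.009 m and z of pot_second in the frame of saucer_second below 0.007 m and contact force between the fingers and pot_second below 0.05 N and horizontal distance between pot_third and saucer_third below 0.009 m and z of pot_third in the frame of saucer_third below 0.007 m and contact force between the fingers and pot_third below 0.05 N and horizontal distance between pot_smallest and saucer_smallest below 0.009 m and z of pot_smallest in the frame of saucer_smallest below 0.007 m and contact force between the fingers and pot_smallest below 0.05 N); the robot touches nothing.
It fails at once if a pot is dropped (no pot is held, yet one moves faster than 0.6 m/s, as after falling 2 cm) (contact force between each of the arm, the fingers and pot_largest below 0.01 N and contact force between each of the arm, the fingers and pot_second below 0.01 N and contact force between each of the arm, the fingers and pot_third below 0.01 N and contact force between each of the arm, the fingers and pot_smallest below 0.01 N and linear speed of any of pot_largest, pot_second, pot_third, pot_smallest above 0.6 m/s).
It fails at once if a pot is tipped over (more than 45 degrees) (angle between any of pot_largest, pot_second, pot_third, pot_smallest's own z axis and vertical above 0.785 rad).
It also fails if it takes over 107 s, if anything falls off the work surface, if the arm or the gripper's body presses on something with over 40 N, if the wrist force passes 120 N, or if a joint passes its speed limit or range.

ROBOT

A 7-joint arm with a two-finger parallel gripper is mounted at the origin on a cart in front of the work surface, level with it; the furniture and walls round the work are solid. World frame = base frame: x ahead of the robot, y to its left, z up, the work surface at z = 0. Lengths are in m, angles in rad, forces in N, time in s.
With the tool pointing down it reaches from about 0.4 to 0.85 m from the base axis. Payload 10.4 kg.
Tool frame: the origin (TCP) lies midway between the tips of the shut fingers; the grasp point (between the pads) lies 19 mm behind it; z points along the fingers, x is the direction in which the jaws open and shut, and the axes are right-handed (so a half turn about z gives the same grasp; the last joint's range is limited). The gripper opens to 87 mm and grips with 3 to 60 N. Pads are 19 mm wide; open, the fingers measure 117 mm over their backs; the gripper's body (75 mm by 190 mm) begins 51 mm behind the grasp point.
Start: joints at [-1.229, 0.332, -0.065, 1.46, 0.022, 1.35, -0.088], TCP at [0.223, 0.584, 0.223] pointing down, gripper open.
Joint ranges: [-2.6, 2.6], [-0.5, 2.12], [-1.47, 1.34], [0.16, 2.42], [-1.27, 4.41], [0.06, 2.06], [-2.6, 2.6]. Speed limits (rad/s): [2.22, 2.22, 2.79, 2.79, 3.14, 3.14, 3.14].

INTERFACE

Orientations are given as a unit quaternion [x, y, z, w].
In Python, from bench import r gives the robot as it stands. The module is installed in compiled form; this text tells all that it offers.
- The arm moves only by the tool play_rows, never from a script. Its argument "commands" is a list of rows, each a list of 7 numbers: the shift along the world's x, y, z in cm, then the turn, a rotation vector about the world's x, y, z in rad, then the finger opening in cm, from 0 to 8.7. A call has 1 to 20 rows; each row shifts and turns the commanded pose from where the row before left it; what a row does not reach is not made up. A row lasts 1/8 s, in which the tool goes at most 62.5 mm and 10.7 degrees, less where a joint would pass 70% of its speed; a pose out of reach is approached as far as the arm can. A call is refused whole if a number of a shift passes 6.25 or a number of a turn 0.188, either way. A call with a gripper value outside its range is refused whole. The fingers move at their own pace and stop on an object; "grip_force" is the grip in N (left out, the last holds). Time passes only in rows, so rows that do not move let the fingers close. It gives the time, the measured TCP pose, the force and the opening at its end, in the units of the state.
- r.read_state(): the state, without advancing time (a new reading comes with each control period).
- r.camera(name): name is "side" or "top" or "wrist"; returns a dict with "img" (480x640x3 uint8, red, green, blue), "K" (3x3 intrinsics, pixels), "camera_from_world" (4x4, takes a point from world to camera coordinates). Camera axes: x right, y down, z forward; pixel columns grow to the right and rows downward; lengths in m; the calibration is good to about 2 mm. The wrist camera is an equidistant fisheye: a pixel r from the principal point sees the ray r / f radians off the axis. A picture is of the moment at which its call begins. There is no depth.
- r.close_job(): hands the job in, once; it reports no verdict.
The state is a dict: "time": time; "joint_positions": joint angles; "joint_vel": joint speeds; "joint_torque": joint torques, N m; "ee_pos": TCP position; "eef_rot": TCP orientation; "ft_force": force on the tool from outside, world axes, zero at the start; "torque": the same for the moment, N m; "width": finger opening in m.
Only numpy, scipy, OpenCV 4.12 (cv2) and the standard library are available. Lean on these libraries where they do the work, as an engineer would, in place of code of your own. Each camera call takes 0.05 s, during which the arm holds its last target. There are 200 camera calls.

## Working session

There is one attempt and no reset: what is moved stays moved. The work goes in short steps, Python scripts to look and compute and a tool call to move; the robot and the scene stay as the last step left them, time stands still between calls to the robot, and variables do not carry over. Pictures are saved under pics/ and viewed, about 12 in all and at most 16, crops included, and the job is handed in when it is done.

Besides the shell and the picture viewer there is one more tool, called by a JSON object that holds its "op" and its "data", one argument or row to a line. play_rows: Moves the arm, as the interface text tells. Its arguments: {"type":"object","properties":{"commands":{"type":"array","items":{"type":"array","items":{"type":"number"}}},"grip_force":{"type":"number"}},"required":["commands"]}

```bash
mkdir -p pics
python3 - <<'E'
from bench import r
import cv2,numpy as np
s=r.read_state(); print(s['time'],s['ee_pos'],s['eef_rot'],s['width'])
for n in("top","side"):
    c=r.camera(n); cv2.imwrite(f"pics/{n}0.png",c['img'][:,:,::-1]); print(n,c['K'].tolist(),c['camera_from_world'].round(4).tolist())
E
```

```text
0.0 [0.22284248 0.583502   0.22174788] [ 8.23638373e-01  5.67114908e-01 -5.75384215e-04  4.25539535e-04] 0.08695534362981955
top [[597.5953131039132, 0.0, 320.0206878110799], [0.0, 597.5953131039132, 238.53592637069605], [0.0, 0.0, 1.0]] [[0.0249, -0.9996, 0.0128, -0.1019], [-0.9982, -0.0256, -0.0542, 0.5434], [0.0545, -0.0114, -0.9984, 1.0834], [0.0, 0.0, 0.0, 1.0]]
side [[569.7806387411902, 0.0, 318.08995512481914], [0.0, 569.7806387411902, 240.17886337163645], [0.0, 0.0, 1.0]] [[-0.9956, -0.0931, 0.0043, 0.5295], [-0.0534, 0.5327, -0.8446, 0.1386], [0.0764, -0.8412, -0.5353, 0.7929], [0.0, 0.0, 0.0, 1.0]]
```

View pics/top0.png

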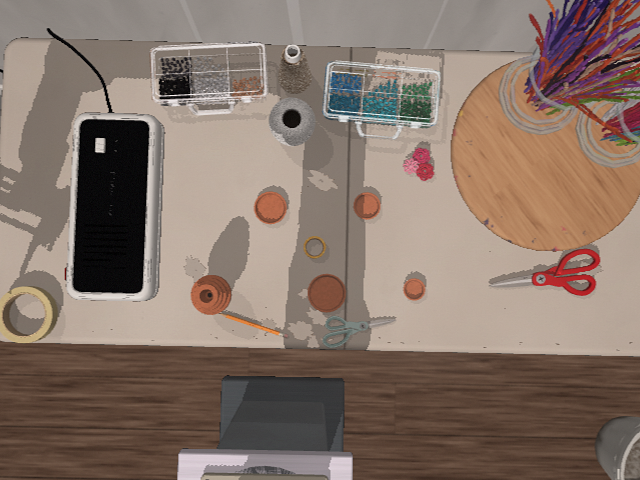

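View pics/side0.png

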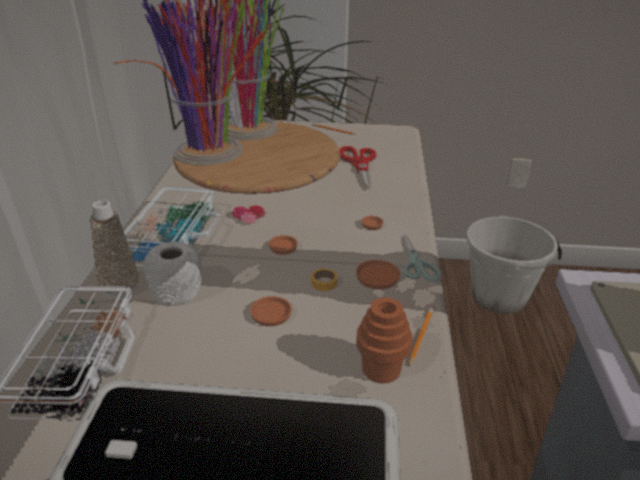

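The top view shows saucers at about (271,207) second, (367,205) third, (326,293) largest and (414,288) smallest, with the nest at (210,295). The side view agrees. A pencil lies next to the nest. Next I measure.

```bash
cat > h.py <<'E'
import cv2,numpy as np
def ray(c,uv,z):
    K,T=c['K'],c['camera_from_world']; R,t=T[:3,:3],T[:3,3]
    d=R.T@np.linalg.inv(K)@np.array([uv[0],uv[1],1.]); o=-R.T@t
    return o+d*(z-o[2])/d[2]
def proj(c,p):
    T=c['camera_from_world']; q=c['K']@(T[:3,:3]@np.array(p)+T[:3,3]); return q[:2]/q[2]
def clay(img):
    h=cv2.cvtColor(img,cv2.COLOR_RGB2HSV)
    m=((h[...,0]<12)&(h[...,1]>105)&(h[...,2]>50)).astype(np.uint8)
    return cv2.morphologyEx(m,cv2.MORPH_CLOSE,np.ones((3,3)))
E
python3 - <<'E'
from bench import r
from h import *
for n in("top","side"):
    c=r.camera(n); m=clay(c['img'])
    N,L,S,C=cv2.connectedComponentsWithStats(m)
    for i in range(1,N):
        if S[i,4]<150 or S[i,4]>4000: continue
        x,y,w,h,a=S[i]; uv=(x+w/2-.5,y+h/2-.5)
        cn,_=cv2.findContours((L==i).astype(np.uint8),0,1)
        p=cv2.convexHull(cn[0])[:,0]
        P=np.array([ray(c,q,.011)[:2] for q in p]).astype(np.float32)
        (cx,cy),rad=cv2.minEnclosingCircle(P)
        print(n,(x,y,w,h,a),uv,'encl@lip',round(cx,4),round(cy,4),'r',round(rad,4))
c=r.camera("top"); cv2.imwrite("pics/z.png",cv2.resize(c['img'][250:340,170:290,::-1],None,fx=6,fy=6,interpolation=2))
c=r.camera("side"); cv2.imwrite("pics/zs.png",cv2.resize(c['img'][290:390,340:440,::-1],None,fx=6,fy=6,interpolation=2))
E
```

```text
top (np.int32(529), np.int32(0), np.int32(111), np.int32(89), np.int32(1697)) (np.float64(584.0), np.float64(44.0)) encl@lip 0.9277 -0.5888 r 0.1287
top (np.int32(578), np.int32(33), np.int32(62), np.int32(48), np.int32(450)) (np.float64(608.5), np.float64(56.5)) encl@lip 0.9044 -0.6245 r 0.0747
top (np.int32(551), np.int32(63), np.int32(89), np.int32(80), np.int32(1031)) (np.float64(595.0), np.float64(102.5)) encl@lip 0.8242 -0.6133 r 0.0979
top (np.int32(232), np.int32(76), np.int32(24), np.int32(20), np.int32(241)) (np.float64(243.5), np.float64(85.5)) encl@lip 0.8278 0.0619 r 0.0275
top (np.int32(254), np.int32(192), np.int32(33), np.int32(32), np.int32(827)) (np.float64(270.0), np.float64(207.5)) encl@lip 0.6014 0.0063 r 0.0304
top (np.int32(354), np.int32(192), np.int32(27), np.int32(28), np.int32(568)) (np.float64(367.0), np.float64(205.5)) encl@lip 0.6098 -0.173 r 0.0254
top (np.int32(532), np.int32(249), np.int32(68), np.int32(38), np.int32(952)) (np.float64(565.5), np.float64(267.5)) encl@lip 0.5004 -0.5439 r 0.0671
top (np.int32(191), np.int32(275), np.int32(40), np.int32(
[... 4022 characters left out ...]
 np.int32(28), np.int32(903)) (np.float64(270.0), np.float64(310.5)) encl@lip 0.6002 0.0079 r 0.0321
side (np.int32(357), np.int32(298), np.int32(58), np.int32(85), np.int32(3486)) (np.float64(385.5), np.float64(340.0)) encl@lip 0.4346 0.0476 r 0.086
side (np.int32(499), np.int32(359), np.int32(46), np.int32(38), np.int32(317)) (np.float64(521.5), np.float64(377.5)) encl@lip 0.2657 0.1053 r 0.0371
side (np.int32(520), np.int32(392), np.int32(26), np.int32(39), np.int32(217)) (np.float64(532.5), np.float64(411.0)) encl@lip 0.2596 0.1601 r 0.0329
side (np.int32(516), np.int32(428), np.int32(25), np.int32(52), np.int32(296)) (np.float64(528.0), np.float64(453.5)) encl@lip 0.2841 0.2211 r 0.0341
```

View pics/z.png

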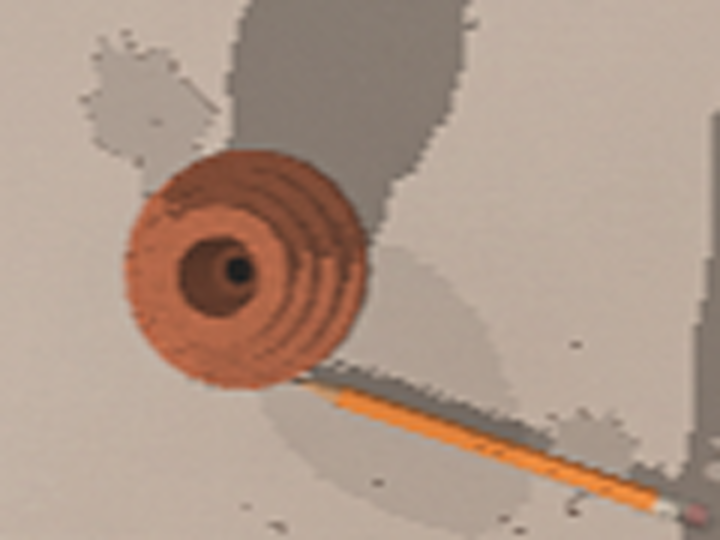

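View pics/zs.png

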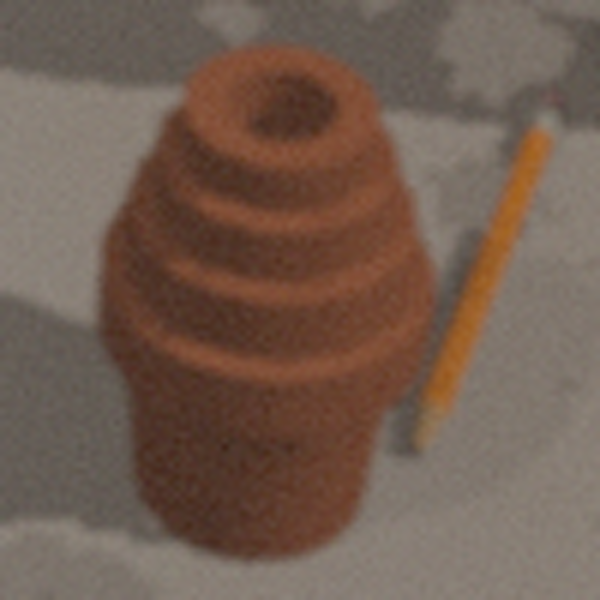

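The close-ups show concentric rims. The smallest mouth centre is at about (208,295) in the top view and (387,307) in the side view. The largest collar centre is at about (211,294.5) in the top view. I convert these to positions.

Run:
```python
from bench import r
from h import *
t=r.camera("top"); s=r.camera("side")
print(ray(t,(207.9,294.6),.104),ray(t,(210.8,294.3),.062),ray(s,(386.9,306.8),.104))
```

```text
[0.44200576 0.09857459 0.104     ] [0.44082156 0.10079104 0.062     ] [0.43956628 0.09961829 0.104     ]
```

{"op": "play_rows", "data": {
  "commands": [
    [2.2, -5, 0, 0, 0, -0.172, 5.5],
    [2.2, -5, 0, 0, 0, -0.172, 5.5],
    [2.2, -5, 0, 0, 0, -0.172, 5.5],
    [2.2, -5, 0, 0, 0, -0.172, 5.5],
    [2.2, -5, 0, 0, 0, -0.172, 5.5],
    [2.2, -5, 0, 0, 0, -0.172, 5.5],
    [2.2, -5, 0, 0, 0, -0.172, 5.5],
    [2.2, -5, 0, 0, 0, 0, 5.5],
    [2.2, -5, 0, 0, 0, 0, 5.5],
    [1.8, -2.5, 0, 0, 0, 0, 5.5],
    [0, 0, 0, 0, 0, 0, 5.5],
    [0, 0, 0, 0, 0, 0, 5.5]
  ],
  "grip_force": 15
}}

```text
time: 1.9
ee_pos: [0.4386, 0.1097, 0.2225]
eef_rot: [1.0, 0.001, -0.0, -0.0]
ft_force: [-0.3, 0.6, -0.2]
width: 0.0548
```

{"op": "play_rows", "data": {
  "commands": [
    [0.2, -1.0, -3, 0, 0, 0, 5.5],
    [0, 0, -3, 0, 0, 0, 5.5],
    [0, 0, -2, 0, 0, 0, 5.5],
    [0, 0, -1.4, 0, 0, 0, 5.5],
    [0, 0, 0, 0, 0, 0, 5.5],
    [0, 0, 0, 0, 0, 0, 5.5]
  ]
}}

```text
time: 2.65
ee_pos: [0.4414, 0.0994, 0.1293]
eef_rot: [1.0, 0.001, 0.001, -0.0]
ft_force: [-0.9, 0.2, 0.1]
width: 0.0548
```

Run:
```python
from bench import r
from h import *
s=r.camera("side"); w=r.camera("wrist")
p=r.read_state()['ee_pos']; print(p, proj(s,p), proj(s,(.441,.0995,.104)))
a=cv2.resize(s['img'][240:400,320:460,::-1],None,fx=3.4,fy=3.4,interpolation=2); b=cv2.resize(w['img'][...,::-1],None,fx=.5,fy=.5)
o=np.zeros((544,800,3),np.uint8); o[:,:476]=a; o[:240,480:]=b; 
cv2.imwrite("pics/a.png",o)
```

```text
[0.44141566 0.09919982 0.12935099] [386.8027672  289.71768286] [385.70467129 306.66398774]
```

View pics/a.png

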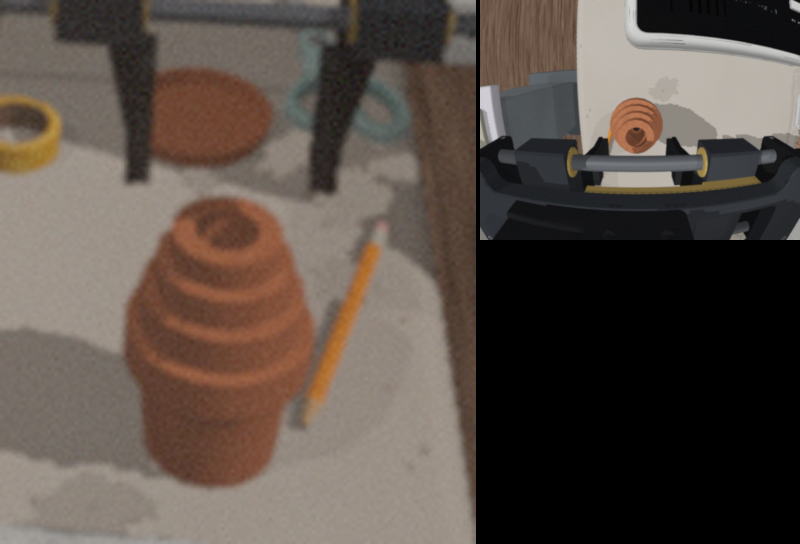

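The fingers run on linear rails and the tips sit at TCP height, centred over the nest. I descend so the tips end 1.5–2 mm above the third pot's rim, then close.

{"op": "play_rows", "data": {
  "commands": [
    [0, 0, -1.5, 0, 0, 0, 5.5],
    [0, 0, -1.2, 0, 0, 0, 5.5],
    [0, 0, -0.85, 0, 0, 0, 5.5],
    [0, 0, 0, 0, 0, 0, 5.5],
    [0, 0, 0, 0, 0, 0, 5.5],
    [0, 0, 0, 0, 0, 0, 4.5],
    [0, 0, 0, 0, 0, 0, 3.5],
    [0, 0, 0, 0, 0, 0, 3.5],
    [0, 0, 0, 0, 0, 0, 3.5],
    [0, 0, 0, 0, 0, 0, 3.5]
  ],
  "grip_force": 15
}}

```text
time: 4.0
ee_pos: [0.4411, 0.099, 0.0932]
eef_rot: [1.0, 0.001, 0.0, -0.0]
ft_force: [0.0, 0.3, 3.3]
width: 0.0391
```

{"op": "play_rows", "data": {
  "commands": [
    [0, 0, 0.5, 0, 0, 0, 3.0],
    [0, 0, 1, 0, 0, 0, 3.0],
    [0, 0, 1, 0, 0, 0, 3.0],
    [0, 0, 1.5, 0, 0, 0, 3.0],
    [0, 0, 2, 0, 0, 0, 3.0],
    [0, 0, 2, 0, 0, 0, 3.0],
    [0, 0, 0, 0, 0, 0, 3.0],
    [0, 0, 0, 0, 0, 0, 3.0]
  ]
}}

```text
time: 5.0
ee_pos: [0.4407, 0.0989, 0.1728]
eef_rot: [1.0, 0.001, -0.0, -0.0]
ft_force: [0.3, -1.1, -1.3]
width: 0.0387
```

Run:
```python
from bench import r
from h import *
s=r.camera("side"); print(proj(s,r.read_state()['ee_pos']))
cv2.imwrite("pics/b.png",cv2.resize(s['img'][200:400,300:470,::-1],None,fx=3,fy=3,interpolation=2))
```

```text
[390.12953291 259.38189109]
```

View pics/b.png

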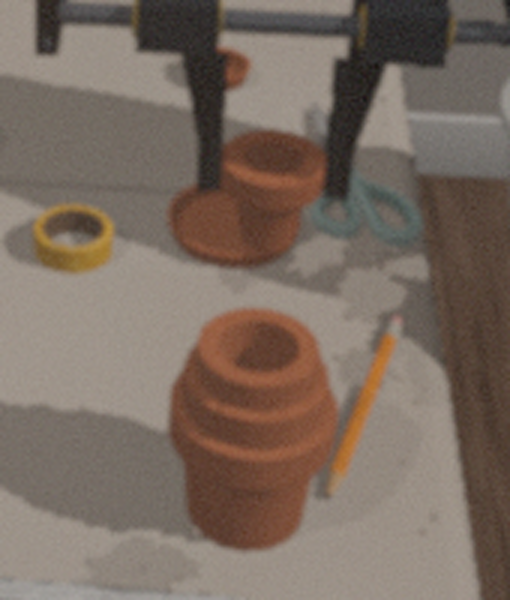

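The smallest pot is held upright and the remaining nest is undisturbed. I carry it to its saucer.

{"op": "play_rows", "data": {
  "commands": [
    [0.1, -2, 0, 0, 0, 0, 3.0],
    [0.2, -4, 0, 0, 0, 0, 3.0],
    [0.2, -4, 0, 0, 0, 0, 3.0],
    [0.2, -4, 0, 0, 0, 0, 3.0],
    [0.2, -4, 0, 0, 0, 0, 3.0],
    [0.2, -4, 0, 0, 0, 0, 3.0],
    [0.2, -4, 0, 0, 0, 0, 3.0],
    [0.2, -4, 0, 0, 0, 0, 3.0],
    [0.1, -4, 0, 0, 0, 0, 3.0],
    [0, -2, 0, 0, 0, 0, 3.0],
    [0, 0, -3, 0, 0, 0, 3.0],
    [0, 0, -3, 0, 0, 0, 3.0],
    [0, 0, -3, 0, 0, 0, 3.0],
    [0, 0, -2, 0, 0, 0, 3.0],
    [0, 0, 0, 0, 0, 0, 3.0],
    [0, 0, 0, 0, 0, 0, 3.0]
  ]
}}

```text
time: 7.05
ee_pos: [0.4571, -0.2614, 0.0636]
eef_rot: [1.0, 0.001, 0.0, 0.0]
ft_force: [-0.6, -0.4, 0.4]
width: 0.0395
```

Run:
```python
from bench import r
from h import *
s=r.camera("side");p=r.read_state()['ee_pos']; print(p,proj(s,p))
w=r.camera("wrist")
o=np.zeros((510,800,3),np.uint8)
o[:,:510]=cv2.resize(s['img'][150:252,320:422,::-1],None,fx=5,fy=5,interpolation=2)
o[:240,510:]=cv2.resize(w['img'][190:430,175:465,::-1],None,fx=1,fy=1)
cv2.imwrite("pics/c.png",o)
```

```text
[ 0.457391   -0.26136626  0.06382816] [373.55375036 195.77764043]
```

View pics/c.png

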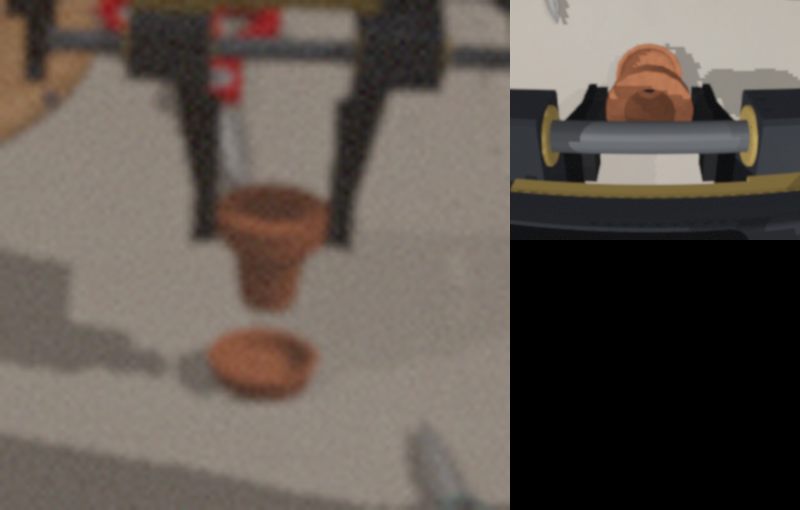

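The pot is over its saucer and vertical. I lower it slowly.

{"op": "play_rows", "data": {
  "commands": [
    [0, 0, -1, 0, 0, 0, 3.0],
    [0, 0, -1, 0, 0, 0, 3.0],
    [0, 0, -0.5, 0, 0, 0, 3.0],
    [0, 0, -0.3, 0, 0, 0, 3.0],
    [0, 0, -0.2, 0, 0, 0, 3.0],
    [0, 0, -0.15, 0, 0, 0, 3.0],
    [0, 0, 0, 0, 0, 0, 3.0],
    [0, 0, 0, 0, 0, 0, 3.0]
  ]
}}

```text
time: 8.15
ee_pos: [0.4571, -0.2611, 0.0317]
eef_rot: [1.0, 0.001, 0.0, 0.0]
ft_force: [-0.8, 0.6, -0.6]
width: 0.0389
```

{"op": "play_rows", "data": {
  "commands": [
    [0, 0, -0.06, 0, 0, 0, 3.0],
    [0, 0, 0, 0, 0, 0, 3.0],
    [0, 0, -0.06, 0, 0, 0, 3.0],
    [0, 0, 0, 0, 0, 0, 3.0]
  ]
}}

```text
time: 8.65
ee_pos: [0.4572, -0.2614, 0.0312]
eef_rot: [1.0, 0.001, 0.0, -0.0]
ft_force: [-3.1, 2.1, 13.1]
width: 0.039
```

{"op": "play_rows", "data": {
  "commands": [
    [0, 0, 0.03, 0, 0, 0, 3.0],
    [0, 0, 0, 0, 0, 0, 4.1],
    [0, 0, 0, 0, 0, 0, 4.4],
    [0, 0, 0, 0, 0, 0, 5.2],
    [0, 0, 0, 0, 0, 0, 6.0],
    [0, 0, 0, 0, 0, 0, 6.0],
    [0, 0, 1.5, 0, 0, 0, 6.0],
    [0, 0, 3, 0, 0, 0, 6.5],
    [0, 0, 4, 0, 0, 0, 6.5],
    [0, 0, 4, 0, 0, 0, 6.5],
    [0, 0, 0, 0, 0, 0, 6.5]
  ]
}}

```text
time: 10.02
ee_pos: [0.4585, -0.2621, 0.1593]
eef_rot: [1.0, 0.001, 0.003, 0.0]
ft_force: [1.1, 0.2, 0.1]
width: 0.0646
```

Run:
```python
from bench import r
from h import *
s=r.camera("side")
cv2.imwrite("pics/d.png",cv2.resize(s['img'][190:250,340:410,::-1],None,fx=6,fy=6,interpolation=2))
print(proj(s,(.457,-.262,.042)),proj(s,(.457,-.262,.011)))
```

```text
[373.09205619 206.37084386] [372.14414854 221.22236092]
```

View pics/d.png

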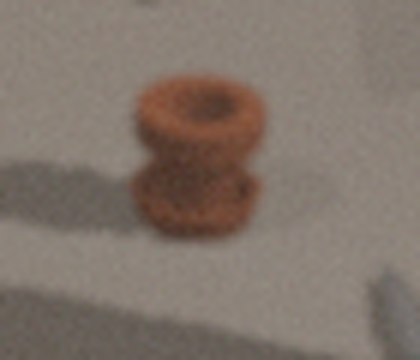

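The smallest pot is seated upright in its saucer, with its rim within 1 px of prediction. Now the third pot.

{"op": "play_rows", "data": {
  "commands": [
    [-0.1, 3, 0, 0, 0, 0, 6.2],
    [-0.2, 5, 0, 0, 0, 0, 6.2],
    [-0.2, 5, 0, 0, 0, 0, 6.2],
    [-0.3, 5, 0, 0, 0, 0, 6.2],
    [-0.3, 5, 0, 0, 0, 0, 6.2],
    [-0.2, 5, 0, 0, 0, 0, 6.2],
    [-0.2, 5, 0, 0, 0, 0, 6.2],
    [-0.1, 3, 0, 0, 0, 0, 6.2],
    [0, 0, -2.5, 0, 0, 0, 6.2],
    [0, 0, -2.5, 0, 0, 0, 6.2],
    [0, 0, 0, 0, 0, 0, 6.2],
    [0, 0, 0, 0, 0, 0, 6.2]
  ]
}}

```text
time: 11.58
ee_pos: [0.4411, 0.0988, 0.1062]
eef_rot: [1.0, 0.001, 0.0, 0.0]
ft_force: [0.6, 0.8, 0.8]
width: 0.0621
```

Run:
```python
from bench import r
for i in range(3):
    r.camera("top");s=r.read_state(); print(s['ee_pos'],s['ft_force'])
```

```text
[0.44142154 0.09891763 0.10648932] [ 0.47738581 -0.24757531 -0.45435133]
[0.44147106 0.09900988 0.10654428] [ 0.84288699 -0.05897747  0.87376137]
[0.44149882 0.09903401 0.10653157] [0.17871507 0.19047253 0.2860358 ]
```

Down 2.7 cm to 0.0795, 1.5 mm above the second pot's rim.

{"op": "play_rows", "data": {
  "commands": [
    [0, 0, -1.2, 0, 0, 0, 6.2],
    [0, 0, -1, 0, 0, 0, 6.2],
    [0, 0, -0.5, 0, 0, 0, 6.2],
    [0, 0, 0, 0, 0, 0, 6.2],
    [0, 0, 0, 0, 0, 0, 5.5],
    [0, 0, 0, 0, 0, 0, 4.5],
    [0, 0, 0, 0, 0, 0, 4.0],
    [0, 0, 0, 0, 0, 0, 4.0],
    [0, 0, 0, 0, 0, 0, 4.0]
  ],
  "grip_force": 18
}}

```text
time: 12.85
ee_pos: [0.4411, 0.099, 0.0789]
eef_rot: [1.0, 0.001, 0.0, -0.0]
ft_force: [-0.3, -0.7, 2.4]
width: 0.049
```

{"op": "play_rows", "data": {
  "commands": [
    [0, 0, 0.5, 0, 0, 0, 4.0],
    [0, 0, 1, 0, 0, 0, 4.0],
    [0, 0, 1.5, 0, 0, 0, 4.0],
    [0, 0, 2, 0, 0, 0, 4.0],
    [0, 0, 2, 0, 0, 0, 4.0],
    [0, 0, 1, 0, 0, 0, 4.0],
    [0, 0, 0, 0, 0, 0, 4.0],
    [1.2, -2.1, 0, 0, 0, 0, 4.0],
    [2.4, -4, 0, 0, 0, 0, 4.0],
    [2.4, -4, 0, 0, 0, 0, 4.0],
    [2.4, -4, 0, 0, 0, 0, 4.0],
    [2.4, -4, 0, 0, 0, 0, 4.0],
    [2.4, -4, 0, 0, 0, 0, 4.0],
    [2.4, -3, 0, 0, 0, 0, 4.0],
    [1.2, -2, 0, 0, 0, 0, 4.0],
    [0, 0, -2, 0, 0, 0, 4.0],
    [0, 0, -2.5, 0, 0, 0, 4.0],
    [0, 0, -2.0, 0, 0, 0, 4.0],
    [0, 0, 0, 0, 0, 0, 4.0],
    [0, 0, 0, 0, 0, 0, 4.0]
  ]
}}

```text
time: 15.35
ee_pos: [0.6092, -0.1719, 0.0942]
eef_rot: [1.0, 0.001, 0.0, 0.0]
ft_force: [-0.1, -0.1, -0.9]
width: 0.0489
```

Run:
```python
from bench import r
from h import *
s=r.camera("side");t=r.camera("top");p=r.read_state()['ee_pos']; print(p,proj(s,(.609,-.172,.011)))
o=np.zeros((500,800,3),np.uint8)
o[:,:500]=cv2.resize(s['img'][170:270,235:335,::-1],None,fx=5,fy=5,interpolation=2)
o[:400,500:]=cv2.resize(s['img'][260:400,330:435,::-1],(300,400),interpolation=2)
cv2.imwrite("pics/e.png",o)
```

```text
[ 0.60952595 -0.17214653  0.09468489] [282.65531491 243.17408395]
```

View pics/e.png

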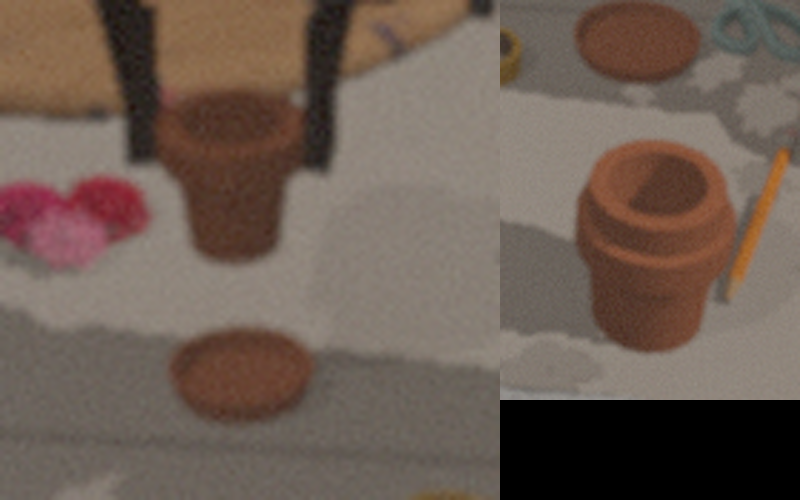

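The third pot is held upright above its saucer and only two pots remain in the nest. Lowering.

{"op": "play_rows", "data": {
  "commands": [
    [0, 0, -2, 0, 0, 0, 4.0],
    [0, 0, -2, 0, 0, 0, 4.0],
    [0, 0, -1, 0, 0, 0, 4.0],
    [0, 0, -0.4, 0, 0, 0, 4.0],
    [0, 0, -0.2, 0, 0, 0, 4.0],
    [0, 0, 0, 0, 0, 0, 4.0],
    [0, 0, -0.08, 0, 0, 0, 4.0],
    [0, 0, 0, 0, 0, 0, 4.0]
  ]
}}

```text
time: 16.45
ee_pos: [0.6091, -0.1721, 0.0371]
eef_rot: [1.0, 0.001, 0.0, -0.0]
ft_force: [-0.1, -0.2, -0.6]
width: 0.0486
```

{"op": "play_rows", "data": {
  "commands": [
    [0, 0, -0.05, 0, 0, 0, 4.0],
    [0, 0, 0, 0, 0, 0, 4.0],
    [0, 0, -0.05, 0, 0, 0, 4.0],
    [0, 0, 0, 0, 0, 0, 4.0]
  ]
}}

```text
time: 16.95
ee_pos: [0.6092, -0.1722, 0.0369]
eef_rot: [1.0, 0.001, 0.0, -0.0]
ft_force: [-3.7, 1.4, 10.9]
width: 0.0487
```

{"op": "play_rows", "data": {
  "commands": [
    [0, 0, 0.03, 0, 0, 0, 4.0],
    [0, 0, 0, 0, 0, 0, 5.1],
    [0, 0, 0, 0, 0, 0, 5.4],
    [0, 0, 0, 0, 0, 0, 6.2],
    [0, 0, 0, 0, 0, 0, 7.2],
    [0, 0, 1.5, 0, 0, 0, 7.2],
    [0, 0, 3, 0, 0, 0, 7.2],
    [0, 0, 4, 0, 0, 0, 7.2],
    [0, 0, 3, 0, 0, 0, 7.2],
    [-1.2, 2.1, 0, 0, 0, 0, 7.2],
    [-2.4, 4, 0, 0, 0, 0, 7.2],
    [-2.4, 4, 0, 0, 0, 0, 7.2],
    [-2.4, 4, 0, 0, 0, 0, 7.2],
    [-2.4, 4, 0, 0, 0, 0, 7.2],
    [-2.4, 4, 0, 0, 0, 0, 7.2],
    [-2.4, 3, 0, 0, 0, 0, 7.2],
    [-1.2, 2, 0, 0, 0, 0, 7.2],
    [0, 0, -3, 0, 0, 0, 7.2],
    [0, 0, -3, 0, 0, 0, 7.2],
    [0, 0, 0, 0, 0, 0, 7.2]
  ]
}}

```text
time: 19.45
ee_pos: [0.44, 0.0982, 0.0906]
eef_rot: [1.0, 0.001, -0.001, 0.001]
ft_force: [0.5, -0.8, 0.2]
width: 0.0719
```

Run:
```python
from bench import r
from h import *
s=r.camera("side");p=r.read_state()['ee_pos']; print(p)
o=np.zeros((480,800,3),np.uint8)
o[:,:480]=cv2.resize(s['img'][200:280,240:320,::-1],None,fx=6,fy=6,interpolation=2)
o[:400,500:]=cv2.resize(s['img'][260:400,330:435,::-1],(300,400),interpolation=2)
cv2.imwrite("pics/f.png",o)
```

```text
[0.44093922 0.09846307 0.09178791]
```

View pics/f.png

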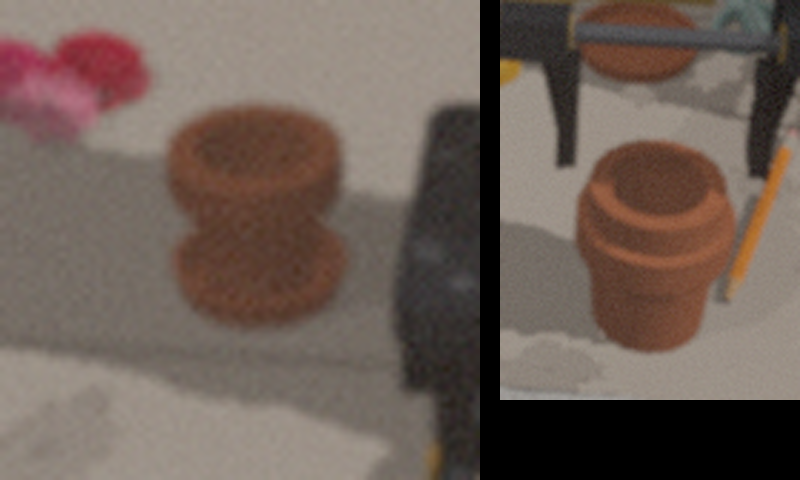

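The third pot is upright in its saucer. Gripping the second.

{"op": "play_rows", "data": {
  "commands": [
    [0, 0, -1.2, 0, 0, 0, 7.2],
    [0, 0, -1, 0, 0, 0, 7.2],
    [0, 0, -0.5, 0, 0, 0, 7.2],
    [0, 0, 0, 0, 0, 0, 7.2],
    [0, 0, 0, 0, 0, 0, 6.5],
    [0, 0, 0, 0, 0, 0, 5.5],
    [0, 0, 0, 0, 0, 0, 5.0],
    [0, 0, 0, 0, 0, 0, 5.0],
    [0, 0, 0, 0, 0, 0, 5.0]
  ],
  "grip_force": 22
}}

```text
time: 20.62
ee_pos: [0.4411, 0.0989, 0.0644]
eef_rot: [1.0, 0.001, 0.0, -0.0]
ft_force: [-0.1, 0.1, 2.7]
width: 0.059
```

{"op": "play_rows", "data": {
  "commands": [
    [0, 0, 0.5, 0, 0, 0, 5.0],
    [0, 0, 1, 0, 0, 0, 5.0],
    [0, 0, 1.5, 0, 0, 0, 5.0],
    [0, 0, 2, 0, 0, 0, 5.0],
    [0, 0, 2, 0, 0, 0, 5.0],
    [0, 0, 1, 0, 0, 0, 5.0],
    [0, 0, 0, 0, 0, 0, 5.0],
    [2, -1.2, 0, 0, 0, 0, 5.0],
    [3, -1.7, 0, 0, 0, 0, 5.0],
    [3, -1.7, 0, 0, 0, 0, 5.0],
    [3, -1.7, 0, 0, 0, 0, 5.0],
    [3, -1.7, 0, 0, 0, 0, 5.0],
    [2, -1.2, 0, 0, 0, 0, 5.0],
    [0, 0, -2, 0, 0, 0, 5.0],
    [0, 0, -2, 0, 0, 0, 5.0],
    [0, 0, -1, 0, 0, 0, 5.0],
    [0, 0, 0, 0, 0, 0, 5.0],
    [0, 0, 0, 0, 0, 0, 5.0]
  ]
}}

```text
time: 22.88
ee_pos: [0.6012, 0.0071, 0.0948]
eef_rot: [1.0, 0.001, 0.0, -0.0]
ft_force: [-0.3, 0.4, 0.1]
width: 0.0586
```

Run:
```python
from bench import r
from h import *
s=r.camera("side");p=r.read_state()['ee_pos']; print(p,proj(s,(.601,.007,.011)))
o=np.zeros((520,800,3),np.uint8)
o[:,:480]=cv2.resize(s['img'][210:340,210:330,::-1],None,fx=4,fy=4,interpolation=2)
o[:400,500:]=cv2.resize(s['img'][260:400,330:435,::-1],(300,400),interpolation=2)
cv2.imwrite("pics/g.png",o)
```

```text
[0.60131911 0.00710353 0.09491924] [270.1832796  309.70615276]
```

View pics/g.png

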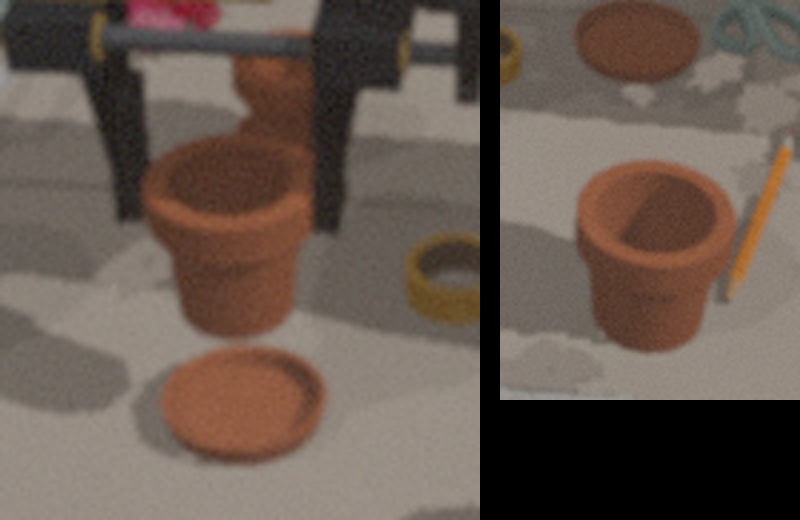

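The second pot is upright over its saucer and only the largest remains in the nest. Lowering.

{"op": "play_rows", "data": {
  "commands": [
    [0, 0, -2, 0, 0, 0, 5.0],
    [0, 0, -1.5, 0, 0, 0, 5.0],
    [0, 0, -0.8, 0, 0, 0, 5.0],
    [0, 0, -0.4, 0, 0, 0, 5.0],
    [0, 0, -0.2, 0, 0, 0, 5.0],
    [0, 0, 0, 0, 0, 0, 5.0],
    [0, 0, -0.08, 0, 0, 0, 5.0],
    [0, 0, 0, 0, 0, 0, 5.0]
  ]
}}

```text
time: 23.92
ee_pos: [0.6011, 0.0069, 0.0445]
eef_rot: [1.0, 0.001, 0.0, -0.0]
ft_force: [-0.2, -0.4, -0.8]
width: 0.0595
```

{"op": "play_rows", "data": {
  "commands": [
    [0, 0, -0.05, 0, 0, 0, 5.0],
    [0, 0, 0, 0, 0, 0, 5.0],
    [0, 0, -0.05, 0, 0, 0, 5.0],
    [0, 0, 0, 0, 0, 0, 5.0]
  ]
}}

```text
time: 24.42
ee_pos: [0.6011, 0.0069, 0.0444]
eef_rot: [1.0, 0.001, 0.0, -0.0]
ft_force: [-4.6, 0.6, 10.4]
width: 0.0593
```

{"op": "play_rows", "data": {
  "commands": [
    [0, 0, 0.03, 0, 0, 0, 5.0],
    [0, 0, 0, 0, 0, 0, 6.1],
    [0, 0, 0, 0, 0, 0, 6.4],
    [0, 0, 0, 0, 0, 0, 7.2],
    [0, 0, 0, 0, 0, 0, 8.2],
    [0, 0, 1.5, 0, 0, 0, 8.2],
    [0, 0, 3, 0, 0, 0, 8.7],
    [0, 0, 4, 0, 0, 0, 8.7],
    [0, 0, 2, 0, 0, 0, 8.7],
    [-2, 1.2, 0, 0, 0, 0, 8.7],
    [-3, 1.7, 0, 0, 0, 0, 8.7],
    [-3, 1.7, 0, 0, 0, 0, 8.7],
    [-3, 1.7, 0, 0, 0, 0, 8.7],
    [-3, 1.7, 0, 0, 0, 0, 8.7],
    [-2, 1.2, 0, 0, 0, 0, 8.7],
    [0, 0, -3, 0, 0, 0, 8.7],
    [0, 0, -3, 0, 0, 0, 8.7],
    [0, 0, -1, 0, 0, 0, 8.7],
    [0, 0, 0, 0, 0, 0, 8.7],
    [0, 0, 0, 0, 0, 0, 8.7]
  ]
}}

```text
time: 26.92
ee_pos: [0.4416, 0.099, 0.0796]
eef_rot: [1.0, 0.001, 0.001, -0.0]
ft_force: [1.1, 0.4, 0.1]
width: 0.0868
```

Run:
```python
from bench import r
from h import *
s=r.camera("side");p=r.read_state()['ee_pos']; print(p)
o=np.zeros((480,800,3),np.uint8)
o[:,:400]=cv2.resize(s['img'][250:346,230:310,::-1],None,fx=5,fy=5,interpolation=2)
o[:,400:]=cv2.resize(s['img'][240:384,330:450,::-1],(400,480),interpolation=2)
cv2.imwrite("pics/i.png",o)
```

```text
[0.44165715 0.09910016 0.07962102]
```

View pics/i.png

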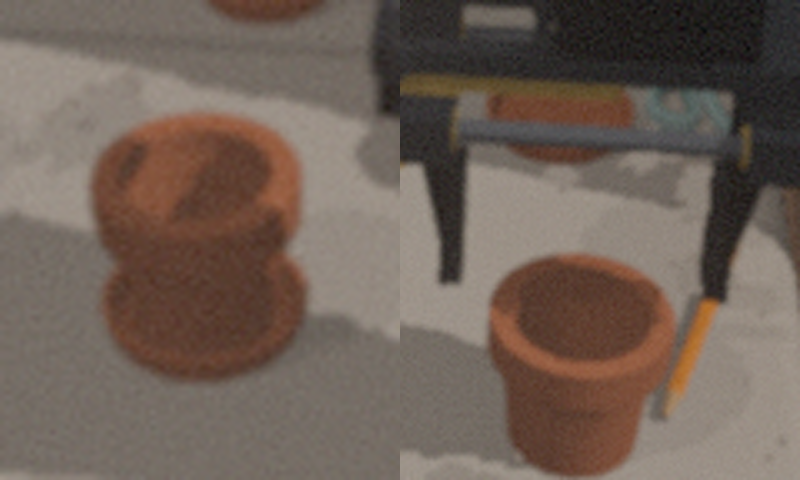

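The second pot is seated, and the fingers straddle the largest collar clear of the pencil. Gripping the largest.

{"op": "play_rows", "data": {
  "commands": [
    [0, 0, -1.5, 0, 0, 0, 8.7],
    [0, 0, -1, 0, 0, 0, 8.7],
    [0, 0, -0.9, 0, 0, 0, 8.7],
    [0, 0, 0, 0, 0, 0, 8.7],
    [0, 0, 0, 0, 0, 0, 7.6],
    [0, 0, 0, 0, 0, 0, 6.5],
    [0, 0, 0, 0, 0, 0, 6.0],
    [0, 0, 0, 0, 0, 0, 6.0],
    [0, 0, 0, 0, 0, 0, 6.0]
  ],
  "grip_force": 28
}}

```text
time: 28.1
ee_pos: [0.4411, 0.099, 0.0449]
eef_rot: [1.0, 0.001, 0.0, -0.0]
ft_force: [-1.0, 0.3, 5.1]
width: 0.0699
```

{"op": "play_rows", "data": {
  "commands": [
    [0, 0, 0.5, 0, 0, 0, 6.0],
    [0, 0, 1.5, 0, 0, 0, 6.0],
    [0, 0, 2, 0, 0, 0, 6.0],
    [0, 0, 1, 0, 0, 0, 6.0],
    [0, 0, 0, 0, 0, 0, 6.0],
    [0, -2, 0, 0, 0, 0, 6.0],
    [0.1, -3, 0, 0, 0, 0, 6.0],
    [0.2, -3.5, 0, 0, 0, 0, 6.0],
    [0.1, -3.5, 0, 0, 0, 0, 6.0],
    [0.2, -3, 0, 0, 0, 0, 6.0],
    [0, -3, 0, 0, 0, 0, 6.0],
    [0, -2, 0, 0, 0, 0, 6.0],
    [0, 0, 0, 0, 0, 0, 6.0],
    [0, 0, 0, 0, 0, 0, 6.0]
  ]
}}

```text
time: 29.85
ee_pos: [0.4465, -0.1011, 0.0943]
eef_rot: [1.0, 0.001, -0.0, 0.0]
ft_force: [-0.9, 0.2, -2.8]
width: 0.0696
```

Run:
```python
from bench import r
from h import *
s=r.camera("side");p=r.read_state()['ee_pos']; print(p,proj(s,(.447,-.101,.011)))
cv2.imwrite("pics/j.png",cv2.resize(s['img'][190:310,320:450,::-1],None,fx=4,fy=4,interpolation=2))
```

```text
[ 0.44664738 -0.10070736  0.09437908] [377.10340669 272.63653722]
```

View pics/j.png

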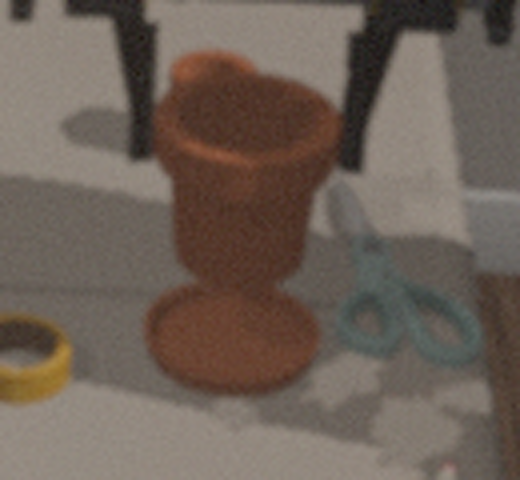

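The largest pot is upright over its saucer. Lowering.

{"op": "play_rows", "data": {
  "commands": [
    [0, 0, -1.5, 0, 0, 0, 6.0],
    [0, 0, -1.5, 0, 0, 0, 6.0],
    [0, 0, -0.8, 0, 0, 0, 6.0],
    [0, 0, -0.4, 0, 0, 0, 6.0],
    [0, 0, -0.2, 0, 0, 0, 6.0],
    [0, 0, 0, 0, 0, 0, 6.0],
    [0, 0, -0.08, 0, 0, 0, 6.0],
    [0, 0, 0, 0, 0, 0, 6.0]
  ]
}}

```text
time: 30.9
ee_pos: [0.4471, -0.1011, 0.05]
eef_rot: [1.0, 0.001, 0.0, -0.0]
ft_force: [-0.2, -0.2, -1.8]
width: 0.07
```

{"op": "play_rows", "data": {
  "commands": [
    [0, 0, -0.05, 0, 0, 0, 6.0],
    [0, 0, 0, 0, 0, 0, 6.0],
    [0, 0, -0.05, 0, 0, 0, 6.0],
    [0, 0, 0, 0, 0, 0, 6.0]
  ]
}}

```text
time: 31.4
ee_pos: [0.447, -0.1011, 0.049]
eef_rot: [1.0, 0.001, 0.0, -0.0]
ft_force: [-0.8, 0.1, 1.3]
width: 0.0695
```

{"op": "play_rows", "data": {
  "commands": [
    [0, 0, -0.04, 0, 0, 0, 6.0],
    [0, 0, 0, 0, 0, 0, 6.0]
  ]
}}

```text
time: 31.65
ee_pos: [0.4471, -0.1011, 0.0489]
eef_rot: [1.0, 0.001, 0.0, -0.0]
ft_force: [-3.2, 0.9, 9.1]
width: 0.0695
```

Contact is firm. I release, back off straight up and move aside.

{"op": "play_rows", "data": {
  "commands": [
    [0, 0, 0.03, 0, 0, 0, 6.0],
    [0, 0, 0, 0, 0, 0, 7.1],
    [0, 0, 0, 0, 0, 0, 7.4],
    [0, 0, 0, 0, 0, 0, 8.0],
    [0, 0, 0, 0, 0, 0, 8.7],
    [0, 0, 0, 0, 0, 0, 8.7],
    [0, 0, 1.5, 0, 0, 0, 8.7],
    [0, 0, 3, 0, 0, 0, 8.7],
    [0, 0, 5, 0, 0, 0, 8.7],
    [0, 0, 5, 0, 0, 0, 8.7],
    [0, 0, 4, 0, 0, 0, 8.7],
    [0, 5, 0, 0, 0, 0, 8.7],
    [0, 5, 0, 0, 0, 0, 8.7],
    [0, 5, 0, 0, 0, 0, 8.7],
    [0, 5, 0, 0, 0, 0, 8.7],
    [0, 5, 0, 0, 0, 0, 8.7],
    [0, 5, 0, 0, 0, 0, 8.7],
    [0, 0, 0, 0, 0, 0, 8.7]
  ]
}}

```text
time: 33.9
ee_pos: [0.4462, 0.2023, 0.2344]
eef_rot: [1.0, 0.004, 0.0, 0.0]
ft_force: [-0.5, -0.0, -0.5]
width: 0.087
```

Run:
```python
from bench import r
from h import *
t=r.camera("top");s=r.camera("side"); print(r.read_state()['ee_pos'])
for n,x,y,h in(("L",.447,-.101,.066),("2",.601,.007,.058),("3",.609,-.172,.05),("s",.457,-.262,.042)): print(n,'rim',proj(t,(x,y,h)).round(1),'saucer',proj(t,(x,y,.011)).round(1),'side rim',proj(s,(x,y,h)).round(1))
o=np.zeros((600,800,3),np.uint8)
o[:300,:500]=cv2.resize(t['img'][180:321,210:445,::-1],(500,300),interpolation=2)
o[300:,:500]=cv2.resize(s['img'][190:340,220:470,::-1],(500,300),interpolation=2)
cv2.imwrite("pics/k.png",o)
```

```text
[0.44711912 0.1984807  0.23447835]
L rim [326.3 293.7] saucer [325.6 292.5] side rim [379.2 243.5]
2 rim [267.4 204.8] saucer [269.3 207.6] side rim [268.8 283.7]
3 rim [368.  203.4] saucer [366.1 205.8] side rim [282.  223.6]
s rim [416.1 289.8] saucer [413.2 289.2] side rim [373.1 206.4]
```

View pics/k.png

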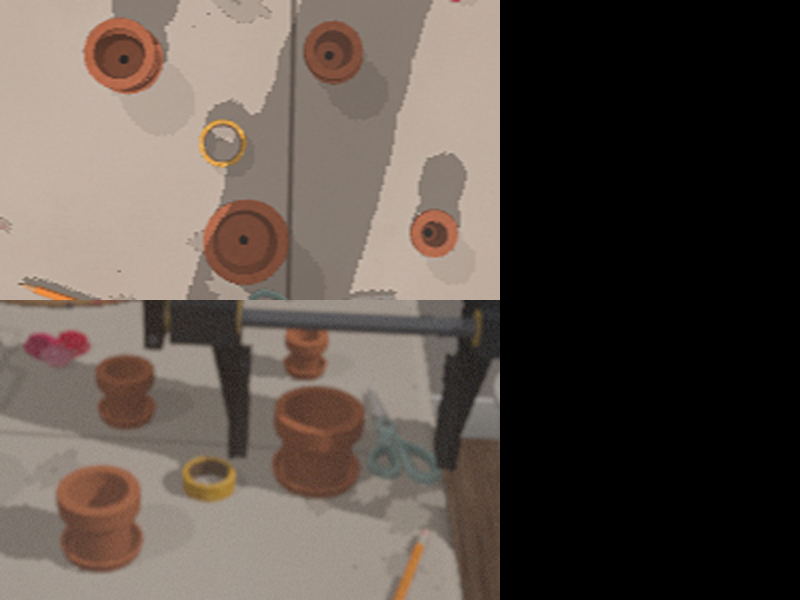

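All four pots stand upright in their saucers. The rims match the predicted pixels and the gripper is clear. Handing in.

```bash
python3 -c "
from bench import r
print(r.close_job())"
```

```text
the job is handed in; nothing more can be done
None
```

I took the nest apart from the smallest pot outward, gripping each pot by its collar. Each was lowered into the saucer of its own size until the wrist force showed contact (9–13 N), then released, at about 34 s of the 107 s limit.

The last top and side pictures showed all four pots upright in their own saucers. I compared rim positions closely for the largest pot (about 1 px off prediction) and, earlier, for the smallest (within 1 px). I judged the second and third by eye. The gripper was open and clear of everything, no check failed, and the hand-in gave no verdict.

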